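# Hang the shop bin on the slatwall rail

## Robot

A 6-joint arm with a two-finger parallel gripper is mounted at the origin on the work surface. World frame = base frame: x ahead of the robot, y to its left, z up, the work surface at z = 0. Lengths are in m, angles in rad, forces in N, time in s.
With the tool pointing down it reaches from about 0.35 to 0.775 m from the base axis. Payload 5.5 kg.
Tool frame: the origin (TCP) lies on the centre line of the jaws, within the pads' length; the fingertips stand 11 mm ahead of it and the grasp point (between the pads) lies 8 mm behind it; z points along the fingers, y is the line along which they close (so a half turn about z gives the same grasp; the last joint's range is limited). The gripper opens to 85 mm and grips with 20 to 120 N. Pads are 22 mm wide; open, the fingers measure 114 mm over their backs; the gripper's body (76 mm by 85 mm) begins 54 mm behind the grasp point. The pads swing forward as they close: fully open they stand 13 mm farther back than shut.
Start: joints at [1.087, 0.313, 0.046, 1.304, 0, 1.431], TCP at [0.194, 0.541, 0.242] pointing down, gripper open.
Joint ranges: [-2.76, 2.76], [-0.86, 1.69], [-1.03, 1.26], [-2.2, 2.34], [-1.47, 1.5], [-3.14, 3.14]. Speed limits (rad/s): [2.57, 2.57, 3.14, 3.14, 3.14, 3.14].

## Interface

Orientations are given as a unit quaternion [w, x, y, z].
In Python, from workcell import get_state, eyes, env gives the robot as it stands.
- The arm moves only by the shell command python3 -m inch 'ROWS' [OPENING] [FORCE]. ROWS is JSON, one flat list of numbers, 4 for each row, row after row: the shift along the tool's x, y, z in cm, then the turn about the tool's z in rad. A call has exactly 5 rows; each row shifts and turns the commanded pose from where the row before left it, along the tool's axes as they then stand; what a row does not reach is not made up. A row lasts 1/12 s, in which the tool goes at most 41.7 mm and 7.16 degrees, less where a joint would pass 70% of its speed; a pose out of reach is approached as far as the arm can. A call is refused whole if a number of a shift passes 4.17 or a number of a turn 0.125, either way. A call with a gripper value outside its range is refused whole. OPENING is the opening, from -1 (shut) to 1 (fully open), set as the call begins (- or left out, the last holds). The fingers move at their own pace and stop on an object; FORCE is the grip in N (left out, the last holds). Time passes only in rows, so rows that do not move let the fingers close, or fill a call up. It gives the time, the measured TCP pose, the force, the opening and the grip force at its end, in the units of the state.
- get_state(): the state, without advancing time (a new reading comes with each control period).
- eyes.read_camera(name): name is "scene" or "side" or "wrist"; returns the picture (420x560x3 uint8, red, green, blue); there is no depth.
- eyes.camera_info(name): a dict with "fovy" (degrees; the focal length in pixels is half the picture's height over the tangent of half this angle, whatever the lens; pixels are square), "cx", "cy" (the principal point, pixels), "D" ([k1, k2, p1, p2, k3] as OpenCV has them; the pictures are not rectified), "xyz" and "orientation" of the camera in the world. Camera axes: x right, y down, z forward; pixel columns grow to the right and rows downward; lengths in m; the calibration is good to about 2 mm. A picture is of the moment at which its call begins: read the wrist's pose just before it. camera_info takes no time and is no camera call; for the wrist camera it gives the pose at the moment of the call.
- env.hand_in(): hands the job in; it is judged then, once.
The state is a dict: "clock": time; "joint_pos": joint angles; "qvel": joint speeds; "tau": joint torques, N m; "tcp_pos": TCP position; "orientation": TCP orientation; "wrist_force": force on the tool from outside, world axes, zero at the start; "ft_torque": the same for the moment, N m; "finger_gap": finger opening in m; "grip_force": force on a finger pad.
Only numpy, scipy, OpenCV 4.12 (cv2) and the standard library are available. Lean on these libraries where they do the work, as an engineer would, in place of code of your own. Each camera call takes 0.05 s, during which the arm holds its last target. There are 200 camera calls.

## Task

Hang the loose grey shop bin on the aluminium slatwall rail, about midway along the free stretch of groove beside the bin that already hangs there: tilt its nose up, feed the steel hook on its back into the groove, then swing it down until it is fully seated, level and with its back flat against the wall. The rail's height was set by hand, so feel for the groove and press gently: never more than about 25 N on the stand. Leave the other things on the bench where they are.

Things in the scene. Friction and masses are not known exactly. Their poses are not given: they have to be found in the camera images.
- bin: Loose open grey plastic shop bin, 0.17 to 0.3 kg. Origin: centre of its underside; z up, +x to its back (hook side), y its width. 90 mm long (x -45 to +45), 56 mm wide, side walls 60 mm high and 3.5 mm thick, floor 4 mm, front wall 35 mm high, back wall 64 mm high, outer face at x = +45. A steel L hook, 48 mm wide, sits on the back face. Easily gripped from above across its 56 mm width.
- hook_root (a point): On the bin, x 45, y 0, z 60 mm in its frame (same axes): where the underside of the hook's level arm meets the back face. The arm is 4 mm thick (z 60 to 64) and runs from x 45 to 56 mm. When seated its underside rests on the lower edge of the groove's mouth.
- hook_tip (a point): On the bin, x 54.5, y 0, z 83 mm in its frame (same axes): middle of the top edge of the hook's upturned lip. The lip is 3 mm thick (x 53 to 56 mm) and stands from z 60 to z 83 mm: higher than the groove's mouth, so it only goes in with the bin tilted, nose (front) up by about 40 degrees.
- stand: Fixed wooden slatwall stand, 320 mm wide (y), 205 mm high. Origin on the bench, mid-width; its front face is its plane x = 0, +x into the wall, -x out to the free space where bins hang, z up. Two 20 mm high feet (|y| 130 to 160) reach 20 mm out in front. Flush in the face is a level aluminium rail with one groove, 310 mm long, firmly fixed; below it a board, top at z 105, face also at x = 0.
- groove (a point): On the stand's face (stand x 0, y +45, z 150 mm; same axes): nominal centre of the groove's mouth at the wanted place. The real groove runs up to 13 mm above or below it, different each time and not measured: feel for it; x and y are true. The mouth is 17 mm high; its upper and lower lips are 6 mm thick (x 0 to 6). A lip seated behind the upper one has 2 mm of play.
- cavity (a point): On the stand, 14.5 mm behind groove (same axes, same error in height): the cavity behind the mouth, from x 6 to x 23 mm behind the face, reaching 20 mm above the mouth's upper edge and 6 mm below its lower edge. The rail's face goes on for 24 mm above the mouth and 21 mm below it. The stand's back board (x 26 to 44 mm) has its top at z 205 mm.
- neighbour (a point): On the stand's face (stand x 0, y -105, z 150 mm): where a bin of the same kind already hangs, fully seated, fixed with the rail; it is 56 mm wide and sticks out 90 mm from the face.
- offcut: Bystander: plywood offcut 160 x 90 x 18 mm lying on the bench. Origin: centre of its underside, z up, long side along x.
- drill: Bystander: blue cordless drill standing on its battery (80 x 60 mm foot), about 182 mm high, 165 mm long. Origin: centre of its underside, x along the barrel.
- glue: Bystander: glue bottle 54 mm in diameter, 150 mm high, upright. Origin: centre of its underside.
Not all that is in view belongs to the job. What is meant by the bin is not green or purple, and is the smaller of those in its own colour.

How it is judged:
On the way, in this order (a step that is already met when the one before it is completed fails the run):
1. the bin is lifted clear of the bench (height (world z) of bin above 0.03 m), for 0.2 s.
2. the hook's lip has gone in through the groove's mouth (x of hook_tip in the frame of groove above 0.003 m and z of hook_tip in the frame of groove between -0.025 and 0.03 m and y of hook_tip in the frame of groove between -0.035 and 0.035 m), for 0.1 s.
At the end, for the whole second after the job is handed in: The bin hangs at rest on the rail: hook lip behind the groove's upper lip (tip more than 5.5 mm behind the face), arm in the mouth, back within 4.5 mm of the face at the hook, level and square to the wall within 4 degrees, within 30 mm sideways of the wanted place, carried by the rail (x of hook_tip in the frame of groove above 0.0055 m and z of hook_root in the frame of groove between -0.025 and 0.008 m and y of bin in the frame of groove between -0.03 and 0.03 m and angle between bin's own z axis and vertical below 0.07 rad and angle between the x axis of bin and the x axis of stand, either way round below 0.07 rad and x of hook_root in the frame of groove above -0.0045 m and contact force between bin and stand above 0.5 N and linear speed of bin below 0.02 m/s); the robot touches nothing.
It fails at once if the bin is pressed against the stand, rail or hung bin with more than 25 N (contact force between bin and stand above 25 N).
It fails at once if the gripper presses on the stand with more than 25 N (contact force between the fingers and stand above 25 N).
It fails at once if the offcut is moved by more than 15 mm (distance of offcut from where it was at the start of the episode above 0.015 m).
It fails at once if the drill is moved by more than 15 mm (distance of drill from where it was at the start of the episode above 0.015 m).
It fails at once if the glue bottle is moved by more than 15 mm (distance of glue from where it was at the start of the episode above 0.015 m).
It also fails if it takes over 64 s, if anything falls off the work surface, if the arm or the gripper's body presses on something with over 40 N, if the wrist force passes 120 N, or if a joint passes its speed limit or range.

## Working session

There is one attempt and no reset: what is moved stays moved. The work goes in short steps, Python scripts to look and compute and a shell command to move; the robot and the scene stay as the last step left them, time stands still between calls to the robot, and variables do not carry over. Pictures are saved under pics/ and viewed, at most 10 in all, crops included, and the job is handed in when it is done.

```bash
ls; mkdir -p pics; python3 - <<'E'
from workcell import get_state, eyes, env
import cv2,numpy as np
for n in("scene","side","wrist"):
    i=eyes.camera_info(n); print(n,i)
    im=eyes.read_camera(n); cv2.imwrite(f"pics/{n}0.png",im[:,:,::-1])
print(get_state())
E
```

```text
pics
scene {'fovy': 45.88580193371721, 'cx': 276.52366785249575, 'cy': 199.57474864836666, 'D': array([-0.11867647,  0.        ,  0.        ,  0.        ,  0.        ]), 'xyz': array([1.31532534, 0.54728629, 0.88095884]), 'orientation': array([-0.19542584,  0.407493  ,  0.79758606, -0.39951806])}
side {'fovy': 57.265161512614, 'cx': 279.7853386509826, 'cy': 217.81137050507783, 'D': array([-0.01170496,  0.        ,  0.        ,  0.        ,  0.        ]), 'xyz': array([0.23508983, 0.45066798, 0.75162394]), 'orientation': array([ 0.0943385 , -0.24785794,  0.90228036, -0.33993654])}
wrist {'fovy': 66.6773562427075, 'cx': 276.4124494291319, 'cy': 209.1458572956814, 'D': array([-0.02197089,  0.        ,  0.        ,  0.        ,  0.        ]), 'xyz': array([0.11862828, 0.56774353, 0.37318342]), 'orientation': array([0.13087063, 0.80696462, 0.56877972, 0.09039138])}
{'clock': 0.15, 'joint_pos': array([ 1.08742057e+00,  3.13832081e-01,  4.52284480e-02,  1.30360808e+00,
       -5.26848231e-05,  1.43119479e+00]), 'qvel': array([ 0.00158607, -0.0010123 ,  0.00341135, -0.00118263, -0.00035983,
        0.00022992]), 'tau': array([ 2.22125782e-03, -4.81065953e+01,  2.98814964e+01,  1.38364817e-02,
       -7.08238417e-05,  2.02769888e-05]), 'tcp_pos': array([0.19364646, 0.54100932, 0.24160663]), 'orientation': array([-1.91816460e-04,  1.71041893e-01,  9.85263503e-01, -6.81711968e-04]), 'wrist_force': array([0.17807524, 0.0268676 , 0.8037485 ]), 'ft_torque': array([-0.01078135, -0.01211571,  0.00592042]), 'grip_force': 0.0, 'finger_gap': 0.08563676383643982}
```

View pics/scene0.png

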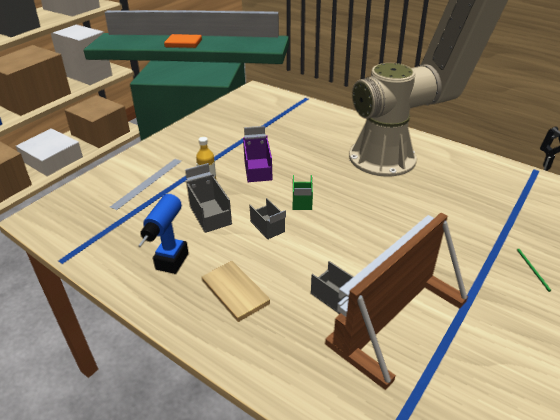

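View pics/side0.png

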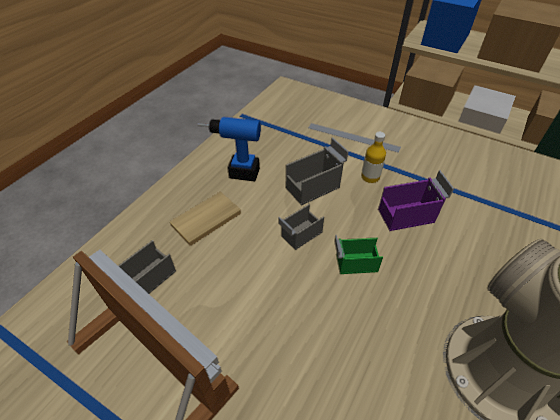

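Scene: loose small grey bin at about (268,218), stand with hung bin at (330,285)–(450,220), drill, glue and offcut to the left/front. Side: loose bin at (302,226), stand from (75,255) to (235,385). I'll zoom in to pick corners.

```bash
python3 - <<'E'
import cv2,numpy as np
s=cv2.imread("pics/scene0.png"); d=cv2.imread("pics/side0.png")
def crop(im,x,y,w,h,f):
    c=cv2.resize(im[y:y+h,x:x+w],None,fx=f,fy=f,interpolation=cv2.INTER_CUBIC)
    return c
# A: bin scene 60x45 ; side bin ; stand scene ; stand side
a=crop(s,240,190,60,60,5); b=crop(d,270,196,60,60,5)
top=np.hstack([a,np.zeros((300,20,3),np.uint8),b])
e=crop(s,300,205,180,190,2); f=crop(d,60,235,195,190,2)
cv2.imwrite("pics/bins.png",top)
E=crop(s,300,205,190,190,3); F=crop(d,60,235,190,185,3)
cv2.imwrite("pics/st_scene.png",E);cv2.imwrite("pics/st_side.png",F)
E
```

```text
(no output)
```

View pics/bins.png

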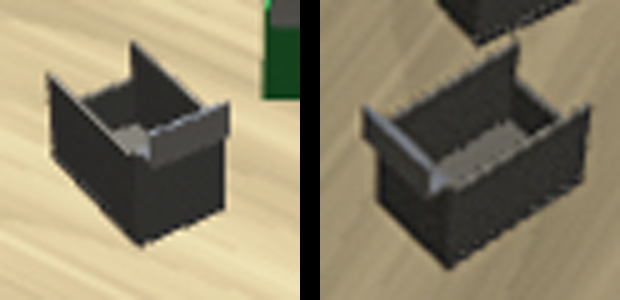

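View pics/st_side.png

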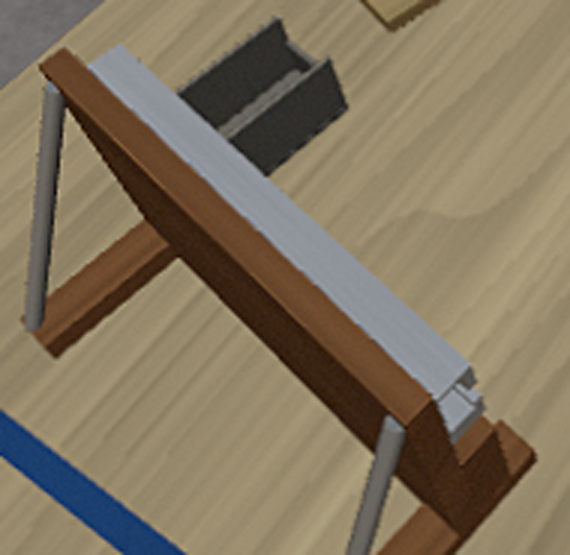

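View pics/st_scene.png

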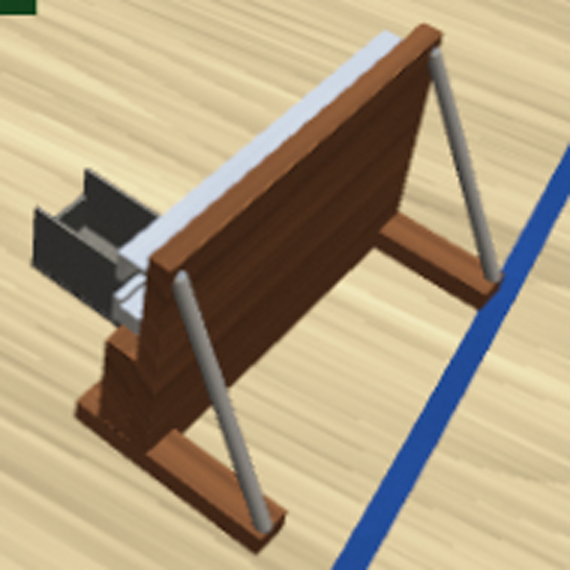

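Bins: hook on the loose bin faces right-down in scene (back bottom corners ≈ (268,239),(285,232), front one ≈ (250,221)) and left in side (≈(282,237),(296,250), front ≈(323,232)). Stand: back-board top corners in side ≈ (73,258),(82,251),(194,375),(206,368); in scene ≈ (355,295),(447,218) back edge, (351,292),(441,213) front edge.

```bash
cat > h.py <<'E'
from workcell import get_state, eyes, env
import cv2,numpy as np
from scipy.spatial.transform import Rotation as R
def rot(q): return R.from_quat(np.r_[q[1:],q[0]]).as_matrix()
def K(i):
    f=210/np.tan(np.radians(i["fovy"])/2); return np.array([[f,0,i["cx"]],[0,f,i["cy"]],[0,0,1]])
def cast(i,px,z):
    u=cv2.undistortPoints(np.array(px,float).reshape(-1,1,2),K(i),i["D"]).reshape(-1,2)
    d=np.c_[u,np.ones(len(u))]@rot(i["orientation"]).T
    return i["xyz"]+d*((z-i["xyz"][2])/d[:,2])[:,None]
def proj(i,P):
    M=rot(i["orientation"]).T; r,_=cv2.Rodrigues(M)
    return cv2.projectPoints(np.array(P,float).reshape(-1,1,3),r,-M@i["xyz"],K(i),i["D"])[0].reshape(-1,2)
E
python3 - <<'E'
from h import *
np.set_printoptions(precision=4,suppress=True)
S=eyes.camera_info("scene");D=eyes.camera_info("side")
print("bin scene",cast(S,[(268,239),(285,231.6),(250.4,221)],0)[:,:2])
print("bin side",cast(D,[(281.6,237),(296,250),(323,232)],0)[:,:2])
a=lambda L,ox,oy:[(x/3+ox,y/3+oy) for x,y in L]
print("stand side back/front edges",cast(D,a([(40,67),(402,421),(65,48),(437,400)],60,235),.205)[:,:2])
print("stand scene",cast(S,a([(160,270),(440,38),(150,262),(424,25)],300,205),.205)[:,:2])
print("foot scene", cast(S,a([(78,403)],300,205),.02)[:,:2],"side",cast(D,a([(535,456)],60,235),.02)[:,:2])
print(env.__class__)
E
```

```text
bin scene [[ 0.5394 -0.0653]
 [ 0.4888 -0.0459]
 [ 0.5079 -0.1505]]
bin side [[ 0.5376 -0.064 ]
 [ 0.4872 -0.0472]
 [ 0.4561 -0.131 ]]
stand side back/front edges [[0.7442 0.3006]
 [0.435  0.3506]
 [0.7426 0.2838]
 [0.427  0.3345]]
stand scene [[0.7522 0.2943]
 [0.4423 0.352 ]
 [0.75   0.2862]
 [0.4347 0.3367]]
foot scene [[0.7401 0.2397]] side [[0.4195 0.2916]]
<class 'host.Robot'>
```

```bash
for k in 1; do python3 -m inch '[-2.8,-2.8,0,0,-2.8,-2.8,0,0,-2.8,-2.8,0,0,-2.8,-2.8,0,0,-2.8,-2.8,0,0]' 1 25; python3 -m inch '[-2.8,-2.8,0,0,-2.8,-2.8,0,0,-2.8,-2.8,0,0,-2.8,-2.8,0,0,-2.8,-2.8,0,0]'; python3 -m inch '[-2.8,-2.8,0,0,-2.8,-2.8,0,0,-2.8,-2.8,0,0,-2.8,-2.8,0,0,-2.8,-2.8,0,0]'; python3 -m inch '[-2.8,-2.8,0,0,-2.8,-2.8,0,0,-2.4,-2.4,0,0,0,0,0,-0.12,0,0,0,-0.12]'; python3 -m inch '[0,0,0,-0.12,0,0,0,-0.12,0,0,0,-0.12,0,0,0,-0.12,0,0,0,-0.12]'; python3 -m inch '[0,0,0,-0.12,0,0,0,-0.12,0,0,0,-0.12,0,0,0,-0.12,0,0,0,-0.12]';  python3 -m inch '[0,0,0,-0.12,0,0,0,0,0,0,0,0,0,0,0,0,0,0,0,0]'; done
python3 - <<'E'
from h import *
i=eyes.camera_info("wrist"); im=eyes.read_camera("wrist"); cv2.imwrite("pics/w1.png",im[:,:,::-1]); s=get_state(); print(s["tcp_pos"],s["orientation"],s["joint_pos"],i["xyz"])
E
```

```text
clock: 0.57
tcp_pos: [0.2785, 0.3607, 0.242]
orientation: [-0.0, 0.171, 0.985, -0.0]
wrist_force: [0.9, -0.2, -0.2]
finger_gap: 0.0857
grip_force: 0.0
clock: 0.98
tcp_pos: [0.3632, 0.1816, 0.2423]
orientation: [0.0, 0.171, 0.985, 0.0]
wrist_force: [0.6, -0.1, 0.9]
finger_gap: 0.0853
grip_force: 0.0
clock: 1.4
tcp_pos: [0.4479, 0.0024, 0.2423]
orientation: [0.0, 0.171, 0.985, 0.0]
wrist_force: [0.8, 0.5, 0.3]
finger_gap: 0.0853
grip_force: 0.0
clock: 1.82
tcp_pos: [0.4965, -0.1001, 0.2414]
orientation: [-0.001, 0.051, 0.999, 0.0]
wrist_force: [-0.8, 0.9, -0.2]
finger_gap: 0.0853
grip_force: 0.0
clock: 2.23
tcp_pos: [0.4958, -0.0979, 0.2419]
orientation: [-0.0, -0.248, 0.969, 0.0]
wrist_force: [-0.1, -0.1, 0.2]
finger_gap: 0.0855
grip_force: 0.0
clock: 2.65
tcp_pos: [0.4958, -0.0978, 0.242]
orientation: [-0.0, -0.524, 0.852, 0.0]
wrist_force: [-0.0, 0.3, 0.5]
finger_gap: 0.0849
grip_force: 0.0
clock: 3.07
tcp_pos: [0.496, -0.0979, 0.2422]
orientation: [-0.0, -0.57, 0.821, 0.0]
wrist_force: [-0.2, -0.1, -1.1]
finger_gap: 0.0857
grip_force: 0.0
[ 0.49599043 -0.09787424  0.24222317] [-1.10440403e-05 -5.70680074e-01  8.21172483e-01  6.93617374e-05] [-3.53773222e-01  1.78797969e-01 -1.30069890e-01  1.26205484e+00
  6.13264520e-05 -1.56844081e+00] [ 0.46883137 -0.17435369  0.37385991]
```

View pics/w1.png

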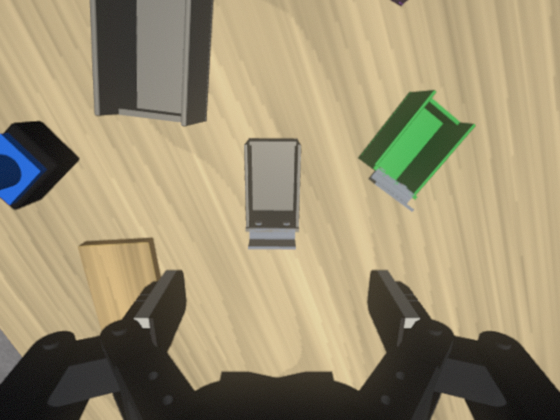

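Wrist view: bin in the middle, rims at columns 245–300 from row 139, hook at rows 230–248; nothing near where the fingers will go down.

```bash
python3 - <<'E'
from h import *
np.set_printoptions(precision=4,suppress=True)
i=eyes.camera_info("wrist"); s=get_state(); T=rot(s["orientation"])
print(T)
A=cast(i,[(245.5,141),(299.5,141),(246,225),(299,225)],.06)
H=cast(i,[(248.5,247.5),(296,247.5)],.083)
for P in (A,H): print(P[:,:2],"\n tool cm",(P-s["tcp_pos"])@T*100)
E
```

```text
[[-0.3486 -0.9373 -0.0001]
 [-0.9373  0.3486  0.0001]
 [-0.0001  0.0001 -1.    ]]
[[ 0.5086 -0.1527]
 [ 0.4596 -0.1345]
 [ 0.5409 -0.0718]
 [ 0.4886 -0.0524]] 
 tool cm [[ 4.6997 -3.1003 18.2216]
 [ 4.701   2.1289 18.2223]
 [-4.0079 -3.3055 18.2221]
 [-4.0067  2.2754 18.2228]]
[[ 0.5424 -0.0561]
 [ 0.4979 -0.0396]] 
 tool cm [[-5.5283 -2.8941 15.9223]
 [-5.5274  1.8546 15.9229]]
```

```bash
python3 -m inch '[0.9,-0.5,1,0,0,0,4,0,0,0,4,0,0,0,4,0,0,0,3,0]'; python3 -m inch '[0,0,2,0,0,0,1.5,0,0,0,1,0,0,0,0,0,0,0,0,0]';python3 -m inch '[0,0,0,0,0,0,0,0,0,0,0,0,0,0,0,0,0,0,0,0]' -1 25; python3 -m inch '[0,0,0,0,0,0,0,0,0,0,0,0,0,0,0,0,0,0,0,0]'
```

```text
clock: 3.53
tcp_pos: [0.4961, -0.1082, 0.0788]
orientation: [-0.001, -0.571, 0.821, 0.001]
wrist_force: [0.3, 0.4, 0.3]
finger_gap: 0.0856
grip_force: 0.0
clock: 3.95
tcp_pos: [0.4974, -0.1083, 0.037]
orientation: [-0.0, -0.571, 0.821, 0.0]
wrist_force: [0.1, 0.6, -0.6]
finger_gap: 0.0854
grip_force: 0.0
clock: 4.37
tcp_pos: [0.4986, -0.1085, 0.0386]
orientation: [0.001, -0.571, 0.821, -0.001]
wrist_force: [-1.0, 0.2, 6.7]
finger_gap: 0.0554
grip_force: 28.8
clock: 4.78
tcp_pos: [0.4986, -0.1085, 0.0386]
orientation: [0.001, -0.571, 0.821, -0.001]
wrist_force: [-1.8, 0.7, 6.1]
finger_gap: 0.0555
grip_force: 28.8
```

```bash
python3 -m inch '[0,0,-1,0,0,0,-3,0,0,0,-4,0,0,0,-4,0,0,0,-4,0]'; python3 -m inch '[0,0,-4,0,0,0,-4,0,0,0,-3,0,0,0,-1,-0.09,0,0,0,-0.10]'; python3 -m inch '[-2,0,0,0,-3.9,0,0,0,-3.9,0,0,0,-3.9,0,0,0,-3.9,0,0,0]'; python3 -m inch '[-3.9,0,0,0,-3.9,0,0,0,-3.9,0,0,0,-3.9,0,0,0,-3.9,0,0,0]';python3 -m inch '[-3.9,0,0,0,-3.9,0,0,0,-2,0,0,0,0,0,0,0,0,0,0,0]'
python3 - <<'E'
from h import *
for n in("scene","side","wrist"):
    im=eyes.read_camera(n); cv2.imwrite(f"pics/{n}2.png",im[:,:,::-1])
s,d=cv2.imread("pics/scene2.png"),cv2.imread("pics/side2.png")
a=cv2.resize(s[150:350,300:500],None,fx=2,fy=2,interpolation=2);b=cv2.resize(d[220:420,60:260],None,fx=2,fy=2,interpolation=2)
cv2.imwrite("pics/c2.png",np.hstack([a,b]))
print(get_state()["tcp_pos"],get_state()["orientation"])
E
```

```text
clock: 5.2
tcp_pos: [0.4966, -0.1076, 0.1991]
orientation: [-0.0, -0.571, 0.821, 0.001]
wrist_force: [1.5, -1.5, -2.8]
finger_gap: 0.0557
grip_force: 28.0
clock: 5.62
tcp_pos: [0.4986, -0.1084, 0.3217]
orientation: [0.002, -0.648, 0.761, -0.003]
wrist_force: [0.1, -0.4, -2.5]
finger_gap: 0.0553
grip_force: 28.1
clock: 6.03
tcp_pos: [0.5258, 0.0671, 0.3177]
orientation: [-0.0, -0.646, 0.763, 0.0]
wrist_force: [0.9, -0.3, -2.3]
finger_gap: 0.0557
grip_force: 28.0
clock: 6.45
tcp_pos: [0.5577, 0.2598, 0.3176]
orientation: [-0.0, -0.647, 0.763, 0.0]
wrist_force: [1.3, -0.4, -2.0]
finger_gap: 0.0556
grip_force: 28.0
clock: 6.87
tcp_pos: [0.5737, 0.3557, 0.3163]
orientation: [-0.001, -0.648, 0.762, 0.0]
wrist_force: [0.1, -0.8, -1.9]
finger_gap: 0.0555
grip_force: 28.0
[0.57423203 0.35346028 0.31757782] [-2.84212496e-04 -6.46212015e-01  7.63157879e-01 -5.79572335e-05]
```

View pics/c2.png

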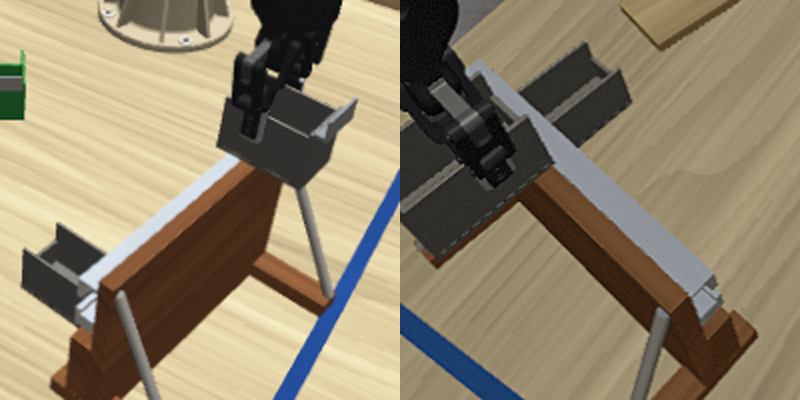

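View pics/wrist2.png

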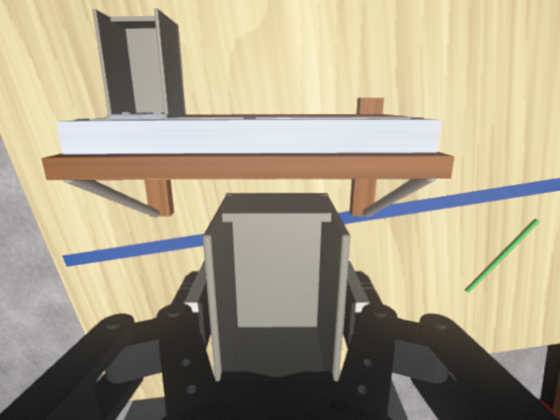

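Wrist view: stand top board rows 155–179, columns 46–451; rail top rows ~118–154, columns 60–439; the gripped bin is level below. Compute stand pose and rail height.

```bash
python3 - <<'E'
from h import *
np.set_printoptions(precision=4,suppress=True)
i=eyes.camera_info("wrist"); s=get_state()
im=cv2.imread("pics/wrist2.png").astype(int)
# vertical profile at a few columns, row transitions
for c in (100,220,330,400):
    g=im[100:200,c].astype(int); d=np.abs(np.diff(g,axis=0)).sum(1); print(c,[(r+100.5+.5,int(d[r])) for r in np.where(d>45)[0]])
for r in (130,148,168):
    g=im[r]; d=np.abs(np.diff(g,axis=0)).sum(1); print(r,[(int(c),int(d[c])) for c in np.where(d>60)[0]])
B=cast(i,[(46,156.5),(451,155),(46,179.5),(451,177.5)],.205); print(B[:,:2])
v=(B[1]+B[3]-B[0]-B[2])[:2]; print("len",np.linalg.norm(v)/2); v/=np.linalg.norm(v)
xs=np.array([v[1],-v[0]]); print("ys",v,"xs",xs,"depth",(B[2:]-B[:2])[:,:2]@xs)
O=B.mean(0)[:2]-.035*xs; print("O",O)
# rail-top front edge: intersect ray with plane x_s=0
for h in(.17,.175,.18,.185,.19,.195):
    Q=cast(i,[(60,121),(250,118.5),(439,120)],h); print(h,(Q[:,:2]-O)@xs, np.linalg.norm(Q[2]-Q[0]))
T=rot(s["orientation"]); print("tool x,y",T[:2,0],T[:2,1]); print("tcp in stand",(s["tcp_pos"][:2]-O)@xs,(s["tcp_pos"][:2]-O)@v)
S=eyes.camera_info("side");C=eyes.camera_info("scene")
E
```

```text
100 [(np.float64(118.0), 50), (np.float64(121.0), 124), (np.float64(122.0), 61), (np.float64(153.0), 91), (np.float64(154.0), 261), (np.float64(155.0), 148), (np.float64(157.0), 67), (np.float64(158.0), 58), (np.float64(180.0), 101), (np.float64(181.0), 81), (np.float64(182.0), 50), (np.float64(183.0), 163), (np.float64(184.0), 123), (np.float64(195.0), 49), (np.float64(196.0), 112), (np.float64(197.0), 71)]
220 [(np.float64(114.0), 150), (np.float64(115.0), 161), (np.float64(117.0), 151), (np.float64(118.0), 99), (np.float64(119.0), 75), (np.float64(120.0), 106), (np.float64(121.0), 105), (np.float64(152.0), 60), (np.float64(153.0), 237), (np.float64(154.0), 148), (np.float64(156.0), 55), (np.float64(157.0), 67), (np.float64(178.0), 49), (np.float64(179.0), 102), (np.float64(180.0), 90)]
330 [(np.float64(114.0), 227), (np.float64(115.0), 110), (np.float64(116.0), 49), (np.float64(117.0), 115), (np.float64(118.0), 94), (np.float64(120.0), 125), (np.float64(152.0), 76), (np.float64(153.0), 241), (np.float64(154.0), 123), (np.float64(156.0), 52), (np.float64(157.0), 62), (np.float64(17
[... 503 characters left out ...]
oat64(187.0), 91), (np.float64(198.0), 54), (np.float64(199.0), 85)]
130 []
148 []
168 [(42, 87), (43, 142), (451, 91), (452, 101)]
[[0.7436 0.2809]
 [0.4354 0.3314]
 [0.7506 0.2982]
 [0.4354 0.3493]]
len 0.31579013321244337
ys [-0.987   0.1608] xs [0.1608 0.987 ] depth [0.0181 0.0177]
O [0.5856 0.2804]
0.17 [0.0011 0.0004 0.0018] 0.32280823354435084
0.175 [0.0009 0.0002 0.0016] 0.31702895607979
0.18 [ 0.0007 -0.      0.0013] 0.31124967861522873
0.185 [ 0.0004 -0.0002  0.0011] 0.3054704011506677
0.19 [ 0.0002 -0.0004  0.0009] 0.2996911236861067
0.195 [-0.     -0.0006  0.0006] 0.29391184622154554
tool x,y [-0.1648 -0.9863] [-0.9863  0.1648]
tcp in stand 0.07026841216146652 0.02295416618988134
```

```bash
python3 - <<'E'
from h import *
np.set_printoptions(precision=4,suppress=True)
O=np.array([.5856,.2804]);xs=np.array([.1625,.9867]);ys=np.array([-.9867,.1625])
S=eyes.camera_info("side");C=eyes.camera_info("scene")
d=cv2.imread("pics/side0.png"); 
for nm,i,p in(("side corner",S,(217.4,356.8)),("scene L",C,(340,288))):
  for h in(.165,.175,.185,.195):
    Q=cast(i,[p],h)[0,:2]-O; print(nm,h,Q@xs,Q@ys)
# expected pixel of rail-top front corner for several groove heights
for h in (.168,.1755,.1825,.19,.1955):
    P=np.r_[O+.155*ys,h]; P2=np.r_[O-.0*ys,h]; P3=np.r_[O-.155*ys,h]
    print(h,proj(S,[P,P2,P3]).round(1).tolist())
for y in(.155,0): print("board z205 x26/44",proj(S,[np.r_[O+y*ys+.026*xs,.205],np.r_[O+y*ys+.044*xs,.205]]).round(1).tolist())
print("scene z", [proj(C,[np.r_[O-.155*ys,h]]).round(1).tolist() for h in(.168,.1825,.1955)])
cv2.imwrite("pics/z.png",cv2.resize(d[335:395,180:240],None,fx=9,fy=9,interpolation=cv2.INTER_CUBIC))
E
```

```text
side corner 0.165 -0.0022654476916239502 0.15082591104796148
side corner 0.175 -0.00033387013415196086 0.15462205727850592
side corner 0.185 0.001597707423320039 0.15841820350905034
side corner 0.195 0.0035292849807919842 0.16221434973959475
scene L 0.165 -0.009221062726331275 -0.135650782596005
scene L 0.175 -0.0037579255412482407 -0.14320708554168465
scene L 0.185 0.0017052116438348098 -0.15076338848736442
scene L 0.195 0.007168348828917918 -0.1583196914330442
0.168 [[218.0, 358.9], [154.6, 300.7], [103.0, 253.1]]
0.1755 [[217.4, 357.0], [153.5, 298.4], [101.6, 250.7]]
0.1825 [[216.8, 355.2], [152.4, 296.3], [100.3, 248.4]]
0.19 [[216.2, 353.2], [151.3, 294.1], [98.8, 246.0]]
0.1955 [[215.7, 351.8], [150.5, 292.3], [97.7, 244.2]]
board z205 x26/44 [[201.6, 362.8], [192.0, 372.5]]
board z205 x26/44 [[135.7, 300.2], [126.3, 308.0]]
scene z [[[337.3, 294.8]], [[337.8, 289.6]], [[338.2, 284.9]]]
```

View pics/z.png

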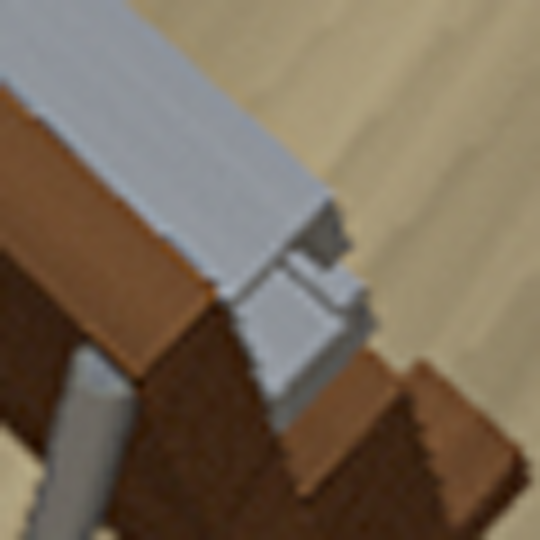

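Rail-top corner at about side (217,357), lower lip at (221,368): groove centre ≈ z 0.150. Now lever the nose up on the top of the stand's back board.

```bash
python3 -m inch '[-0.6,0,1,0,0,0,2.5,0,0,0,2.5,0,0,0,1,0,0,0,0,0]' -1 22; python3 -m inch '[0,0,0.1,0,0,0,0.1,0,0,0,0.1,0,0,0,0.1,0,0,0,0,0]'; python3 -m inch '[-0.16,0,0.12,0,-0.15,0,0.12,0,-0.15,0,0.13,0,-0.15,0,0.13,0,-0.15,0,0.13,0]'
```

```text
clock: 7.43
tcp_pos: [0.5744, 0.3595, 0.2448]
orientation: [-0.002, -0.646, 0.763, 0.001]
wrist_force: [-0.6, 0.3, -2.5]
finger_gap: 0.0552
grip_force: 28.2
clock: 7.85
tcp_pos: [0.5757, 0.3606, 0.2439]
orientation: [0.0, -0.647, 0.763, -0.0]
wrist_force: [0.5, -0.1, -3.1]
finger_gap: 0.0556
grip_force: 28.2
clock: 8.27
tcp_pos: [0.5771, 0.3683, 0.2378]
orientation: [0.001, -0.647, 0.763, -0.0]
wrist_force: [-0.4, -1.4, 3.9]
finger_gap: 0.0558
grip_force: 29.3
```

```bash
python3 -m inch '[-0.13,0,0.15,0,-0.13,0,0.15,0,-0.13,0,0.15,0,-0.13,0,0.15,0,-0.12,0,0.15,0]'; python3 -m inch '[-0.1,0,0.17,0,-0.1,0,0.17,0,-0.1,0,0.17,0,-0.1,0,0.17,0,-0.1,0,0.17,0]'; python3 - <<'E'
from h import *
w=eyes.read_camera("wrist")[:,:,::-1];s=eyes.read_camera("scene")[:,:,::-1]
a=cv2.resize(w[100:420,120:460],None,fx=1.2,fy=1.2);b=cv2.resize(s[150:278,370:498],None,fx=3,fy=3,interpolation=2)
cv2.imwrite("pics/t3.png",np.hstack([a,b]))
E
```

```text
clock: 8.68
tcp_pos: [0.5783, 0.3752, 0.2303]
orientation: [0.001, -0.647, 0.763, 0.0]
wrist_force: [0.8, -0.0, 5.2]
finger_gap: 0.0553
grip_force: 30.4
clock: 9.1
tcp_pos: [0.5792, 0.3805, 0.222]
orientation: [0.002, -0.647, 0.763, 0.0]
wrist_force: [-0.1, 1.8, 6.0]
finger_gap: 0.0557
grip_force: 32.0
```

View pics/t3.png

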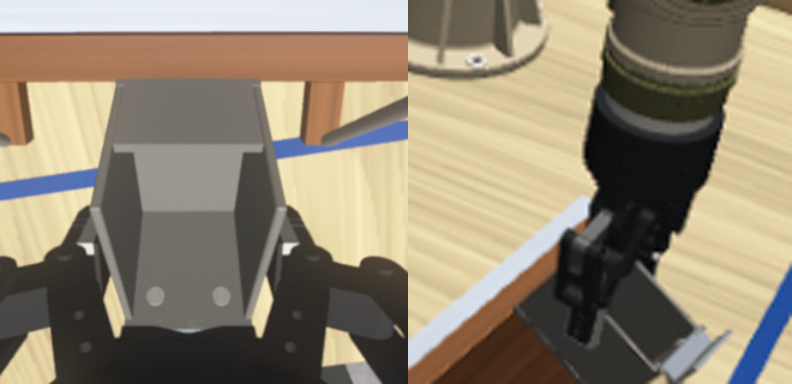

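The picture shows the bin tilted ~27° nose up, nose on the board's rear edge, symmetric in the pads. Continue to about 42°, and work out a collision-free hook path.

```bash
python3 -m inch '[-0.08,0,0.18,0,-0.08,0,0.18,0,-0.07,0,0.19,0,-0.07,0,0.19,0,-0.06,0,0.19,0]'; python3 -m inch '[-0.04,0,0.18,0,-0.03,0,0.18,0,-0.03,0,0.15,0,0,0,0,0,0,0,0,0]'; cat > plan.py <<'E'
import numpy as np
# hook+back outline sample points rel. hook_root (bin axes), mm
def rect(x0,x1,z0,z1,st=.5):
    X,Z=np.meshgrid(np.arange(x0,x1+.01,st),np.arange(z0,z1+.01,st)); return np.c_[X.ravel(),Z.ravel()]
P=np.vstack([rect(0,11,0,4),rect(8,11,0,23),rect(-3.5,0,-60,4)])
def clear(th,X,Z):
    c,s=np.cos(th),np.sin(th); x=X+P[:,0]*c+P[:,1]*s; z=Z-P[:,0]*s+P[:,1]*c  # stand x, z rel. mouth centre
    up=8.5;lo=-8.5
    solid=((x>0)&(x<6)&((z>up)|(z<lo)))|(x>23)|((x>6)&((z>up+20)|(z<lo-6)))
    return not solid.any()
E
python3 - <<'E'
from plan import *
# for each theta: free region in X rows
for d in(45,42,40,37,34,31,28,24,20,16,12,8,4,0):
    th=np.radians(d); out=[]
    for X in range(-24,5,2):
        zs=[z for z in np.arange(-22,14,1.) if clear(th,X,z)]
        out.append(f"{X}:{zs[0]:.0f}..{zs[-1]:.0f}" if zs else f"{X}:-")
    print(d," ".join(out))
E
python3 - <<'E'
from h import *
s=get_state();i=eyes.camera_info("wrist");im=eyes.read_camera("wrist")
cv2.imwrite("pics/w4.png",im[:,:,::-1])
g=im[100:400,270:290].mean(1).astype(int); d=np.abs(np.diff(g,axis=0)).sum(1); print([(int(r+100),int(d[r]),g[r+2].tolist()) for r in np.where(d>18)[0]])
T=rot(s["orientation"]);p=s["tcp_pos"]-T[:,2]*.008
for deg in range(30,52,3):
    t=np.radians(deg);bx=-T[:,0]*np.cos(t)+T[:,2]*np.sin(t);bz=-T[:,0]*np.sin(t)-T[:,2]*np.cos(t)
    f=lambda x,z:p+bx*(x+8)/1e3+bz*(z-46.6)/1e3
    print(deg,proj(i,[f(-45,0),f(-45,35),f(-41.5,35),f(-41.5,4),f(41.5,4)])[:,1].round(1))
print(s["tcp_pos"],s["wrist_force"])
E
```

```text
clock: 9.62
tcp_pos: [0.5798, 0.3844, 0.2129]
orientation: [0.002, -0.647, 0.763, 0.0]
wrist_force: [0.4, 3.8, 6.0]
finger_gap: 0.0557
grip_force: 34.0
clock: 10.03
tcp_pos: [0.58, 0.3858, 0.2076]
orientation: [0.002, -0.647, 0.762, 0.001]
wrist_force: [0.4, 4.7, 4.3]
finger_gap: 0.0557
grip_force: 34.8
45 -24:-16..0 -22:-15..-2 -20:-13..-3 -18:-10..-3 -16:-9..-3 -14:-7..0 -12:-4..2 -10:-3..3 -8:-1..6 -6:0..8 -4:0..7 -2:0..4 0:- 2:- 4:-
42 -24:-22..13 -22:-16..-3 -20:-14..-4 -18:-12..-4 -16:-10..-4 -14:-7..-2 -12:-5..0 -10:-3..2 -8:-1..4 -6:-1..7 -4:-1..6 -2:-1..5 0:- 2:- 4:-
40 -24:-22..13 -22:-17..-4 -20:-15..-4 -18:-12..-4 -16:-10..-4 -14:-8..-3 -12:-6..-1 -10:-3..2 -8:-1..4 -6:-1..6 -4:-1..6 -2:-2..5 0:- 2:- 4:-
37 -24:-22..13 -22:-19..-4 -20:-17..-6 -18:-14..-6 -16:-11..-6 -14:-9..-5 -12:-6..-2 -10:-3..0 -8:-1..3 -6:-1..6 -4:-1..6 -2:-2..5 0:-3..3 2:- 4:-
34 -24:-22..13 -22:-22..13 -20:-18..-6 -18:-15..-7 -16:-12..-7 -14:-9..-7 -12:-6..-4 -10:-4..-1 -8:-2..2 -6:-2..5 -4:-2..6 -2:-3..5 0:-4..3 2:- 4:-
31 -24:-22..13 -22:-22..13 -20:-20..-7 -18:-17..-8 -16:-13..-8 -14:-10..-8 -12:
[... 1307 characters left out ...]
69, [179, 131, 105]), (158, 33, [142, 133, 124]), (159, 33, [140, 135, 128]), (342, 20, [164, 162, 153]), (343, 62, [172, 170, 161]), (344, 24, [176, 175, 166]), (351, 31, [177, 176, 167]), (352, 54, [185, 184, 175]), (353, 24, [186, 184, 175]), (374, 49, [121, 120, 114]), (375, 107, [77, 75, 72]), (376, 131, [53, 51, 48]), (377, 72, [50, 47, 45])]
30 [163.5 222.6 228.3 175.1 269.8]
33 [162.3 225.7 230.9 174.2 264.6]
36 [161.4 229.  233.9 173.6 259.4]
39 [160.9 232.7 237.1 173.3 254.3]
42 [160.7 236.7 240.6 173.4 249.3]
45 [160.9 241.  244.4 173.8 244.2]
48 [161.5 245.5 248.4 174.6 239.3]
51 [162.6 250.4 252.6 175.8 234.4]
[0.58001195 0.38584368 0.20762509] [0.44852584 4.651956   4.34889851]
```

```bash
python3 - <<'E'
import cv2,numpy as np
im=cv2.imread("pics/w4.png").astype(float)
g=im[190:345,262:296].mean((1,2)); d=g[2:]-g[:-2]
print([(int(r+191),round(float(d[r]),1)) for r in range(len(d)) if abs(d[r])>5])
E
```

```text
[(342, 7.5), (343, 29.8)]
```

```bash
python3 - <<'E'
import cv2,numpy as np
im=cv2.imread("pics/w4.png").astype(float)
print(im[155:350:5,262:296].mean((1,2)).round(0).astype(int).tolist())
print(im[235,190:380:4].mean(1).astype(int).tolist())
im=cv2.imread("pics/t3.png").astype(float); print(im[80:330:8,170:200].mean((1,2)).round(0).astype(int).tolist())
E
```

```text
[122, 134, 134, 134, 134, 133, 133, 133, 132, 133, 132, 132, 132, 132, 132, 132, 133, 133, 133, 132, 132, 132, 131, 132, 132, 132, 132, 132, 132, 132, 132, 133, 132, 132, 133, 133, 133, 133, 170]
[213, 210, 216, 135, 135, 130, 137, 136, 137, 134, 135, 135, 134, 134, 133, 133, 132, 131, 132, 132, 132, 133, 133, 133, 132, 133, 132, 132, 131, 134, 132, 134, 132, 132, 135, 134, 134, 135, 136, 124, 135, 216, 219, 217, 214, 210, 216, 215]
[114, 113, 112, 112, 112, 112, 112, 112, 136, 149, 149, 149, 149, 149, 149, 149, 149, 111, 111, 110, 110, 110, 110, 109, 109, 109, 108, 108, 108, 107, 109, 122]
```

```bash
python3 - <<'E'
from h import *
s=get_state();i=eyes.camera_info("wrist")
T=rot(s["orientation"]);p=s["tcp_pos"]-T[:,2]*.008
for deg in range(36,54,3):
    t=np.radians(deg);bx=-T[:,0]*np.cos(t)+T[:,2]*np.sin(t);bz=-T[:,0]*np.sin(t)-T[:,2]*np.cos(t)
    f=lambda x,z:p+bx*(x+8)/1e3+bz*(z-46.6)/1e3
    print(deg,proj(i,[f(-45,0),f(41.5,64),f(45,64),f(53,83),f(56,83)])[:,1].round(1))
E
```

```text
36 [161.5 358.9 360.1 400.9 401.4]
39 [160.9 354.1 355.  394.4 394.7]
42 [160.7 349.3 349.9 388.  388. ]
45 [160.9 344.4 344.8 381.6 381.4]
48 [161.6 339.6 339.7 375.2 374.8]
51 [162.7 334.8 334.7 368.8 368.3]
```

Tilt ≈ 45° by the wrist picture. Raise, go back over the stand to the front, and down in front of the nominal groove.

```bash
python3 -m inch '[0,0,-1,0,0,0,-2,0,0,0,-3,0,0,0,-2.5,0,0,0,-1.5,0]' -1 40; python3 -m inch '[2,0.7,0,0,3.5,0.8,0,0,3.5,0.7,0,0,3.5,0,0,0,3.5,0,0,0]'; python3 -m inch '[2.3,0,0,0,1,0,0,0,0,0,2,0,0,0,3,0,0,0,3,0]';  python3 -m inch '[0,0,3,0,0,0,2,0,0,0,1,0,0,0,0,0,0,0,0,0]'; cat > st.py <<'E'
from h import *
O=np.array([.5856,.2804]);xs=np.array([.1625,.9867]);ys=np.array([-.9867,.1625])
def rep(th=45.5):
    s=get_state();p=s["tcp_pos"];t=np.radians(th);d=p[:2]-O
    X=d@xs*1e3+53*np.cos(t)+13.4*np.sin(t); Z=p[2]*1e3+8-53*np.sin(t)+13.4*np.cos(t)-150
    f=s["wrist_force"]; print(f"root X {X:.1f} Z {Z:.1f} y {d@ys*1e3:.1f}  F in {f[:2]@xs:.1f} lat {f[:2]@ys:.1f} up {f[2]:.1f} gap {s['finger_gap']*1e3:.1f} t {s['clock']:.1f}")
if __name__=="__main__":
    import sys; rep(*map(float,sys.argv[1:]))
E
python3 st.py
```

```text
clock: 10.5
tcp_pos: [0.5792, 0.3837, 0.3089]
orientation: [0.0, -0.647, 0.763, -0.0]
wrist_force: [0.4, 0.7, -1.5]
finger_gap: 0.0555
grip_force: 43.2
clock: 10.92
tcp_pos: [0.5297, 0.2282, 0.3058]
orientation: [-0.001, -0.647, 0.763, 0.001]
wrist_force: [0.1, -0.4, -1.4]
finger_gap: 0.0555
grip_force: 43.6
clock: 11.33
tcp_pos: [0.5265, 0.1971, 0.2263]
orientation: [0.001, -0.646, 0.763, -0.0]
wrist_force: [0.9, 0.6, -3.3]
finger_gap: 0.0558
grip_force: 43.6
clock: 11.75
tcp_pos: [0.526, 0.1973, 0.1667]
orientation: [-0.0, -0.647, 0.763, 0.0]
wrist_force: [-0.2, -0.4, -0.9]
finger_gap: 0.0555
grip_force: 43.5
root X -45.0 Z -3.8 y 45.3  F in -0.4 lat 0.1 up -0.9 gap 55.5 t 11.8
```

```bash
python3 -m inch '[-0.3,0,0.1,0,-0.4,0,0.2,0,-0.4,0,0.2,0,-0.4,0,0,0,-0.3,0,0,0]' >/dev/null; python3 st.py; python3 - <<'E'
from h import *
im=eyes.read_camera("wrist").astype(float);cv2.imwrite("pics/w5.png",im[:,:,::-1])
g=im[:,262:296].mean((1,2));d=g[2:]-g[:-2]; print([(r+1,round(d[r])) for r in range(120,412) if abs(d[r])>12])
E
python3 -m inch '[-0.2,0,0,0,-0.2,0,0,0,0,0,0,0,0,0,0,0,0,0,0,0]' >/dev/null; python3 st.py;python3 -m inch '[-0.2,0,0,0,0,0,0,0,0,0,0,0,0,0,0,0,0,0,0,0]' >/dev/null; python3 st.py
```

```text
root X -26.5 Z -8.4 y 45.1  F in 0.7 lat -0.6 up -2.7 gap 55.8 t 12.2
[(158, -34), (159, -68), (160, -52), (351, 24), (352, 29), (353, 13), (373, -18), (374, -40), (375, -58), (376, -61), (377, -42), (378, -15)]
root X -23.3 Z -8.8 y 45.3  F in 0.1 lat 0.3 up -1.4 gap 55.4 t 12.6
root X -21.3 Z -8.8 y 45.3  F in -0.4 lat 0.2 up -2.3 gap 55.7 t 13.1[ WARN:0@0.176] global loadsave.cpp:1063 imwrite_ Unsupported depth image for selected encoder is fallbacked to CV_8U.
```

```bash
python3 -m inch '[-0.1,0,0,0,-0.1,0,0,0,0,0,0,0,0,0,0,0,0,0,0,0]' >/dev/null; python3 st.py;python3 -m inch '[-0.1,0,0,0,-0.1,0,0,0,0,0,0,0,0,0,0,0,0,0,0,0]' >/dev/null; python3 st.py; python3 -m inch '[0,0,-0.1,0,0,0,-0.1,0,0,0,0,0,0,0,0,0,0,0,0,0]' >/dev/null; python3 st.py
```

```text
root X -19.2 Z -8.8 y 45.2  F in -0.6 lat 0.0 up -2.1 gap 55.8 t 13.5
root X -17.2 Z -8.8 y 45.3  F in 0.3 lat 0.5 up -2.0 gap 55.1 t 13.9
root X -17.3 Z -6.8 y 45.2  F in 0.2 lat 0.2 up -3.2 gap 55.5 t 14.3
```

```bash
for k in 1 2 3 4; do :; done; python3 -m inch '[0,0,-0.1,0,0,0,0,0,0,0,0,0,0,0,0,0,0,0,0,0]' >/dev/null; python3 st.py; python3 -m inch '[0,0,-0.1,0,0,0,0,0,0,0,0,0,0,0,0,0,0,0,0,0]' >/dev/null; python3 st.py; python3 -m inch '[0,0,-0.1,0,0,0,0,0,0,0,0,0,0,0,0,0,0,0,0,0]' >/dev/null; python3 st.py
```

```text
root X -17.3 Z -6.1 y 45.4  F in 0.7 lat -1.0 up -6.0 gap 55.6 t 14.7
root X -17.2 Z -5.3 y 45.4  F in 3.5 lat -0.8 up -9.1 gap 55.8 t 15.1
root X -17.1 Z -4.0 y 45.5  F in 5.6 lat -1.4 up -12.1 gap 55.5 t 15.6
```

Upper edge felt at Z ≈ −6.3: groove centre ≈ 146.7 mm. Back off and feed in diagonally.

```bash
python3 -m inch '[0,0,0.3,0,0,0,0.23,0,-0.1,0,0,0,0,0,0,0,0,0,0,0]' >/dev/null; python3 st.py; python3 -m inch '[-0.1,0,-0.1,0,-0.1,0,-0.12,0,0,0,0,0,0,0,0,0,0,0,0,0]' >/dev/null; python3 st.py; python3 -m inch '[-0.1,0,-0.12,0,-0.1,0,-0.12,0,0,0,0,0,0,0,0,0,0,0,0,0]' >/dev/null; python3 st.py;  python3 -m inch '[-0.1,0,-0.06,0,-0.1,0,-0.06,0,0,0,0,0,0,0,0,0,0,0,0,0]' >/dev/null; python3 st.py
```

```text
root X -16.3 Z -8.3 y 44.8  F in 0.4 lat -0.4 up -2.1 gap 55.9 t 16.0
root X -14.2 Z -6.9 y 45.2  F in -0.1 lat 0.3 up -2.1 gap 55.6 t 16.4
root X -12.2 Z -4.5 y 45.2  F in -0.9 lat -0.6 up -2.3 gap 55.4 t 16.8
root X -10.2 Z -3.3 y 45.2  F in -0.2 lat 0.2 up -2.7 gap 55.7 t 17.2
```

```bash
python3 -m inch '[-0.1,0,-0.12,0,-0.1,0,-0.12,0,0,0,0,0,0,0,0,0,0,0,0,0]' >/dev/null; python3 st.py; python3 -m inch '[-0.1,0,-0.08,0,-0.1,0,-0.07,0,0,0,0,0,0,0,0,0,0,0,0,0]' >/dev/null; python3 st.py; python3 -m inch '[-0.1,0,0,0,0,0,0,0,0,0,0,0,0,0,0,0,0,0,0,0]' >/dev/null; python3 st.py
```

```text
root X -8.2 Z -0.9 y 45.2  F in -0.5 lat -0.2 up -2.0 gap 55.6 t 17.6
root X -6.2 Z 0.6 y 45.2  F in -0.1 lat -0.6 up -2.6 gap 55.6 t 18.1
root X -5.3 Z 0.6 y 45.2  F in -0.8 lat 0.0 up -2.1 gap 55.5 t 18.5
```

```bash
python3 -m inch '[0,0,0.1,0,-0.04,0,0.1,0,-0.04,0,0.1,0,0,0,0.1,0,0,0,0,0]' -1 20 >/dev/null; python3 st.py; python3 -m inch '[0.1,0,0.2,0,0.1,0,0.2,0,0.06,0,0.2,0,0.06,0,0.2,0,0,0,0,0]' >/dev/null; python3 st.py 37
```

```text
root X -4.4 Z -3.0 y 45.2  F in -0.5 lat 2.0 up 0.2 gap 55.4 t 18.9
root X -4.3 Z -3.0 y 45.0  F in -1.8 lat 2.0 up 6.2 gap 55.4 t 19.3
```

```bash
python3 -m inch '[0.04,0,0.16,0,0.04,0,0.16,0,0.03,0,0.16,0,0.03,0,0.16,0,0,0,0,0]' >/dev/null; python3 st.py 31; python3 - <<'E'
from h import *
im=eyes.read_camera("wrist").astype(float)
g=im[:,262:296].mean((1,2));d=g[2:]-g[:-2]; print([(r+1,round(d[r])) for r in range(120,412) if abs(d[r])>9])
s=get_state();i=eyes.camera_info("wrist")
T=rot(s["orientation"]);p=s["tcp_pos"]-T[:,2]*.008
for deg in range(24,48,4):
    t=np.radians(deg);bx=-T[:,0]*np.cos(t)+T[:,2]*np.sin(t);bz=-T[:,0]*np.sin(t)-T[:,2]*np.cos(t)
    f=lambda x,z:p+bx*(x+8)/1e3+bz*(z-46.6)/1e3
    print(deg,proj(i,[f(-45,0),f(-45,35),f(-41.5,35),f(41.5,4),f(41.5,64)])[:,1].round(1))
E
```

```text
root X -4.1 Z -3.8 y 44.6  F in -4.1 lat 1.7 up 7.5 gap 55.5 t 19.7
[(162, -23), (163, -75), (164, -76), (165, -20), (222, 10), (223, 21), (224, 18), (269, -10), (270, -21), (271, -19), (361, 12), (362, 32), (363, 26), (372, 17), (374, -32), (375, -65), (376, -70), (377, -48), (378, -18)]
24 [166.8 217.5 223.7 280.4 377.7]
28 [164.5 220.8 226.6 273.4 371.5]
32 [162.7 224.6 230.  266.4 365.2]
36 [161.4 229.1 233.9 259.5 358.8]
40 [160.8 234.  238.3 252.6 352.4]
44 [160.8 239.5 243.1 245.9 346. ]
```

```bash
python3 -m inch '[0.04,0,0.16,0,0.03,0,0.17,0,0.03,0,0.17,0,0.02,0,0.17,0,0.02,0,0.17,0]' >/dev/null; python3 st.py 24; python3 -m inch '[0.02,0,0.18,0,0.02,0,0.18,0,0.02,0,0.18,0,0,0,0.19,0,0,0,0.19,0]' >/dev/null; python3 st.py 16
```

```text
root X -3.9 Z -5.6 y 44.3  F in -5.4 lat 0.9 up 5.7 gap 55.4 t 20.2
root X -3.7 Z -7.4 y 44.2  F in -3.8 lat -0.4 up 5.1 gap 55.6 t 20.6
```

```bash
python3 -m inch '[0,0,0.18,0,-0.01,0,0.18,0,-0.02,0,0.18,0,-0.02,0,0.18,0,-0.02,0,0.18,0]' >/dev/null; python3 st.py 8;  python3 -m inch '[-0.05,0,0.15,0,-0.05,0,0.15,0,-0.05,0,0.15,0,0,0,0,0,0,0,0,0]' >/dev/null; python3 st.py 3
```

```text
root X -2.6 Z -8.7 y 44.1  F in -1.7 lat 0.6 up 5.1 gap 55.7 t 21.0
root X -1.7 Z -8.6 y 44.0  F in -1.2 lat -1.0 up 4.4 gap 55.3 t 21.4
```

```bash
cat > tilt.py <<'E'
from h import *
im=eyes.read_camera("wrist").astype(float)
g=im[:,262:296].mean((1,2));d=g[2:]-g[:-2]; print([(r+1,round(d[r])) for r in range(120,412) if abs(d[r])>9])
s=get_state();i=eyes.camera_info("wrist")
T=rot(s["orientation"]);p=s["tcp_pos"]-T[:,2]*.008
for deg in range(-4,17,4):
    t=np.radians(deg);bx=-T[:,0]*np.cos(t)+T[:,2]*np.sin(t);bz=-T[:,0]*np.sin(t)-T[:,2]*np.cos(t)
    f=lambda x,z:p+bx*(x+8)/1e3+bz*(z-46.6)/1e3
    print(deg,proj(i,[f(-45,0),f(-45,35),f(-41.5,35),f(41.5,4),f(41.5,64)])[:,1].round(1))
E
python3 tilt.py
```

```text
[(185, -32), (186, -95), (187, -96), (188, -29), (209, 22), (210, 53), (211, 55), (212, 26), (320, -39), (321, -67), (322, -44), (374, -11), (375, -15), (376, -15), (377, -10)]
-4 [193.3 208.6 216.1 332.2 416.6]
0 [188.7 208.5 215.9 324.6 411.8]
4 [184.3 208.8 216.1 317.  406.7]
8 [180.1 209.6 216.8 309.6 401.3]
12 [176.2 210.8 217.8 302.2 395.6]
16 [172.7 212.5 219.3 294.8 389.8]
```

```bash
python3 -m inch '[-0.05,0,0.1,0,-0.05,0,0.1,0,0,0,0,0,0,0,0,0,0,0,0,0]' >/dev/null; python3 st.py 0; python3 tilt.py | head -3; python3 -m inch '[0,0,0,0,0,0,0,0,0,0,0,0,0,0,0,0,0,0,0,0]' 0.5 >/dev/null; python3 st.py 0; python3 tilt.py
```

```text
root X -1.4 Z -8.0 y 44.0  F in -1.8 lat -0.8 up 5.9 gap 55.7 t 21.9
[(187, -28), (188, -86), (189, -97), (190, -40), (209, 24), (210, 56), (211, 58), (212, 27), (323, -17), (324, -50), (325, -62), (326, -33), (374, -10), (375, -14), (376, -14)]
-4 [193.3 208.6 216.  332.2 416.6]
0 [188.7 208.5 215.9 324.6 411.8]
root X -1.6 Z -9.5 y 45.5  F in -1.0 lat -0.2 up 0.9 gap 64.0 t 22.4
[(193, -34), (194, -96), (195, -95), (196, -29), (212, 35), (213, 65), (214, 52), (215, 18), (330, -39), (331, -67), (332, -47), (333, -12), (374, -9), (375, -12), (376, -13)]
-4 [193.3 208.6 216.1 332.2 416.6]
0 [188.7 208.5 215.9 324.6 411.8]
4 [184.3 208.8 216.1 317.  406.7]
8 [180.1 209.5 216.8 309.6 401.3]
12 [176.2 210.8 217.8 302.2 395.6]
16 [172.7 212.5 219.3 294.8 389.8]
```

```bash
python3 -m inch '[0,0,0,0,0,0,0,0,0,0,0,0,0,0,0,0,0,0,0,0]' 1 >/dev/null; python3 -m inch '[0,0,-0.5,0,0,0,-1,0,0,0,-2,0,0,0,-3,0,0,0,-3,0]' >/dev/null;  python3 -m inch '[0,0,-3,0,0,0,-3,0,0,0,-2,0,0,0,-1,0,0,0,0,0]' >/dev/null; python3 st.py 0; python3 - <<'E'
from h import *
from st import *
i=eyes.camera_info("wrist");im=eyes.read_camera("wrist");cv2.imwrite("pics/w9.png",im[:,:,::-1])
T=lambda x,y,z:np.r_[O+x*xs+y*ys,z]
b=.1467-.0085-.060
# expected bin points if seated
pts={"nose bottom":T(-.09,.045,b),"front top out":T(-.09,.045,b+.035),"front top in":T(-.0865,.045,b+.035),"floor back":T(-.0035,.045,b+.004),"back top in":T(-.0035,.045,b+.064)}
for k,v in pts.items(): print(k,proj(i,[v]).round(1).tolist())
u=int(proj(i,[pts["floor back"]])[0,0])
g=im.astype(float)[:,u-8:u+9].mean((1,2));d=g[2:]-g[:-2]; print(u,[(r+1,round(d[r])) for r in range(5,412) if abs(d[r])>12])
for nm,L in(("L",T(-.045,.073,b+.06)),("R",T(-.045,.017,b+.06)),("nL",T(-.09,.073,b)),("nR",T(-.09,.017,b))): print(nm,proj(i,[L]).round(1).tolist())
r=int(proj(i,[T(-.045,.045,b+.06)])[0,1]); g=im[r-3:r+4].astype(float).mean((0,2)); d=g[2:]-g[:-2]; print(r,[(c+1,round(d[c])) for c in range(5,550) if abs(d[c])>14])
E
```

```text
root X -1.1 Z 179.3 y 44.2  F in -0.6 lat -0.8 up -0.7 gap 85.6 t 23.7
nose bottom [[278.9, 146.0]]
front top out [[279.0, 150.4]]
front top in [[279.0, 153.9]]
floor back [[278.8, 219.7]]
back top in [[279.0, 240.3]]
278 [(146, -29), (147, -92), (148, -96), (149, -15), (150, 54), (151, 74), (152, 42), (220, -19), (221, -53), (222, -67), (223, -37), (240, 34), (241, 58), (242, 51), (243, 21), (251, -20), (252, -46), (253, -45), (254, -16), (263, 36), (264, 77), (265, 74), (266, 32), (288, -18), (289, -71), (290, -110), (291, -77), (292, -18), (301, 23), (302, 35), (303, 20), (318, 34), (319, 63), (320, 49), (321, 15), (374, -14), (375, -52), (376, -95), (377, -85), (378, -34)]
L [[307.5, 200.0]]
R [[250.6, 199.9]]
nL [[303.9, 146.0]]
nR [[253.9, 146.0]]
199 [(92, -16), (96, -20), (98, -15), (99, -50), (100, -65), (101, -35), (126, 34), (127, 60), (128, 48), (129, 18), (152, -37), (153, -67), (154, -46), (172, 23), (173, 57), (174, 72), (175, 41), (176, 14), (247, -24), (248, -42), (249, -18), (251, -61), (252, -77), (253, -23), (254, 17), (255, 52), (256, 67), (257, 36), (298, -62), (299, -82), (300, -36), (301, 22), (302, 68), (303, 64), (304, 24), (306, 33), (307, 34), (337, -65), (338, -105), (339, -54), (340, 22), (341, 37), (361, 28), (362, 60), (363, 51), (364, 15), (377, -14), (378, -16), (480, -14)]
```

```bash
python3 - <<'E'
from h import *
from st import *
i=eyes.camera_info("wrist");im=eyes.read_camera("wrist").astype(float)
T=lambda x,y,z:np.r_[O+x*xs+y*ys,z]
b=.0782
for yc in(.045,-.105):
    Q=proj(i,[T(-.09,yc,b),T(-.09,yc,b+.035),T(-.0035,yc,b+.004),T(-.0035,yc,b+.064)]);u=int(Q[2,0])
    g=im[:,u-5:u+6].mean((1,2));d=g[2:]-g[:-2]; pk=[r+1 for r in range(120,270) if abs(d[r])>15 and abs(d[r])==max(abs(d[r-3:r+4]))]
    print(yc,u,Q[:,1].round(1),pk)
print(env.hand_in())
E
```

```text
0.045 277 [146.8 151.2 220.9 241.7] [148, 223, 243, 254, 266]
-0.105 151 [147.1 151.6 220.9 241.5] [149, 223, 245, 254, 266]
the job is handed in; nothing more can be done
None
```

The loose grey bin now hangs on the rail, level and square, about 1 mm from the wanted place sideways. It lines up with the neighbouring bin to within 2 pixels in the wrist camera, and the gripper was clear when I handed the job in at about 24 s; the verdict was not reported.

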